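# Draw the tested cell out of its light stand

### The arm

A 7-joint arm with a two-finger parallel gripper is mounted at the origin on the work surface; the furniture and walls round the work are solid. World frame = base frame: x ahead of the robot, y to its left, z up, the work surface at z = 0. Lengths are in m, angles in degrees, forces in N, time in s.
With the tool pointing down it reaches from about 0.35 to 0.775 m from the base axis. Payload 3.1 kg.
Tool frame: the origin (TCP) lies on the centre line of the jaws, within the pads' length; the fingertips stand 17 mm ahead of it and the grasp point (between the pads) lies 2 mm behind it (robot.tip_reach is the distance from the TCP to the fingertips, in m); z points along the fingers, y is the line along which they close (so a half turn about z gives the same grasp; the last joint's range is limited). The gripper opens to 85 mm and grips with 20 to 120 N. Pads are 22 mm wide; open, the fingers measure 114 mm over their backs; the gripper's body (76 mm by 85 mm) begins 54 mm behind the grasp point. The pads swing forward as they close: fully open they stand 13 mm farther back than shut.
Start: joints at [74.158, 17.813, 0.802, 86.603, -0.252, 75.585, -1.558], TCP at [0.128, -0.535, 0.248] pointing down, gripper open.
Joint ranges: [-154.91, 154.91], [-16.99, 109.72], [-72.82, 74.43], [7.12, 147.25], [-82.49, 262.49], [11.32, 116.49], [-174.64, 174.64]. Speed limits (degrees/s): [159.86, 159.86, 180, 180, 180, 180, 180].

### API

Orientations are given as [roll, pitch, yaw] about the fixed x, y, z axes, in that order (R = Rz(yaw) Ry(pitch) Rx(roll)).
In Python, from station import robot, fingers, vision, workorder, recognise gives the robot as it stands. Calls block until the motion is done:
- robot.move_to(position, orientation): joint-space move of the TCP to a pose.
- robot.line_to(position, orientation=None, velocity=0.15, f_stop=None): straight line of the TCP; orientation=None keeps the orientation; velocity is the mean speed in m/s. With f_stop (N) it stops when the force on the tool has changed by that much, and returns True; else False.
- robot.move_j(angles): joint-space move.
- fingers.gripper_to(opening, force=None): opening from 0.0 (shut) to 1.0 (fully open); force is the grip in N (None keeps the last); returns when the fingers have stopped.
- robot.pause(seconds).
- robot.inverse_kinematics(position, orientation): joint angles nearest the present ones, or None.
- vision.grab_frame(name): name is "side" or "top" or "wrist"; returns the picture (400x640x3 uint8, red, green, blue); there is no depth.
- vision.calibration(name): a dict with "mtx" (3x3 intrinsics, pixels), "extrinsics" (4x4, takes a point from world to camera coordinates); the wrist camera has in their place "T_tool_cam" (4x4, takes a point from camera to tool coordinates, whose origin is the TCP and whose axes are the flange's). Camera axes: x right, y up, looking along -z (the intrinsics and any distortion apply to the point x, -y, -z); pixel columns grow to the right and rows downward; lengths in m; the calibration is good to about 2 mm. The wrist camera is an equidistant fisheye: a pixel r from the principal point sees the ray r / f radians off the axis. A picture is of the moment at which its call begins: read the wrist's pose just before it. calibration takes no time and is no camera call.
A pose or a line that the arm cannot do raises robot.PlanningError and nothing moves.
- workorder.close_job(): hands the job in; it is judged then, once.
Trained networks look in the newest picture that a camera, given by its name, has taken for a name from the list of things; names that differ only in an ending like _2 or _b are one class to them, and where a whole thing is asked for, a point or a joint stands for the part that bears it (a point fixed in the world has none). Each returns a list of dicts, best first, with "p" (0 to 1); they miss things now and then, are a little off and sometimes report something else, mostly with a low value. They report only what shows in the picture. A call takes as long as a camera call.
- recognise(label, camera): "rect" ([centre column, centre row, width, height] in pixels, round what is visible of it).
Readings, each from a call of its own:
- robot.current_time_s(): time.
- robot.current_joint_positions(): joint angles.
- robot.current_dq(): joint speeds.
- robot.current_joint_torque(): joint torques, N m.
- robot.current_tool_pos(): TCP position.
- robot.current_eef_rot(): TCP orientation.
- robot.current_contact_force(): force on the tool from outside, world axes, zero at the start.
- robot.current_torque(): the same for the moment, N m.
- robot.current_finger_gap(): opening from 0.0 (shut) to 1.0 (fully open).
- robot.current_gripper_force(): force on a finger pad.
Only numpy, scipy, OpenCV 4.12 (cv2) and the standard library are available. Lean on these libraries where they do the work, as an engineer would, in place of code of your own. Each camera call takes 0.05 s, during which the arm holds its last target. There are 200 camera calls.

### The job

The battery cell in the orange stand has finished its test: draw it straight up out of its light, loose stand, leaving the stand upright in its place. Then lower it into either compartment of the blue parts bin and let go of it only when it is down at the bottom, do not drop it in. Leave the cell in the grey stand alone, and the bin where it is.

Things in the scene. Friction and masses are not known exactly. Their poses are not given: they have to be found in the camera images.
- cell_orange: The cell to move: AA battery cell, black body with a gold upper end, a plain cylinder 14 mm in diameter and 50 mm long, 23 g. At the start it stands upright in the sleeve of the orange stand. Origin at the centre of its lower end, z along its axis to the upper end.
- stand_orange: Light loose stand (45 g): orange foot 44 mm across, 6 mm thick; steel stem 12 mm thick; orange sleeve on top, 23 mm across, its bore 16 mm wide, 20 mm deep. Rim 65 mm, seat under the cell 45 mm above the bench: the cell's upper 30 mm stick out, up to 95 mm. The cell sits loose in it; the stand only rests on the bench. Origin: centre of the foot's underside; z up the bore.
- cell_grey: Bystander to leave alone: a cell like the other one, in an identical stand of grey plastic at least 90 mm away from the orange stand. Origin at the centre of its lower end, z along its axis.
- bin: Loose open parts bin of blue plastic, 118 mm (x) by 166 mm (y), 48 mm high, 0.25 kg. Origin at the centre of its underside, z up. Inside clear from -55 to +52 mm in x and -76 to +76 mm in y of its frame; a thin divider 25 mm high at y = 0 makes two compartments, either will do. Floor 2 mm above the bench, walls 2 mm thick, three 47 mm high, the one at -x 35 mm.

How it is judged:
By the outcome, as a careful person would: the job done as asked, in the order asked, and still so for the second after the job is handed in, with the robot touching nothing.
It also fails if it takes over 48 s, if anything falls off the work surface, if the arm or the gripper's body presses on something with over 40 N, if the wrist force passes 120 N, or if a joint passes its speed limit or range.

## Working session

There is one attempt and no reset: what is moved stays moved. The work goes in short steps, each a Python script; the robot and the scene stay as the last script left them, time stands still between calls to the robot, and variables do not carry over. Pictures are saved under pics/ and viewed, at most 10 in all, crops included, and the job is handed in when it is done.

```bash
mkdir -p pics; python3 - <<'E'
from station import robot, fingers, vision, workorder, recognise
import cv2, numpy as np
ims=[]
for n in ["side","top"]:
    im=vision.grab_frame(n); cv2.imwrite(f"pics/{n}0.png",im[:,:,::-1]); 
    c=vision.calibration(n); print(n,{k:np.round(v,4).tolist() if hasattr(v,'__len__') else v for k,v in c.items()})
    for l in ["cell_orange","stand_orange","cell_grey","bin"]:
        print(l,[(np.round(d['rect'],1).tolist(),round(d['p'],2)) for d in recognise(l,n)[:3]])
print(vision.calibration("wrist"),robot.current_eef_rot(),robot.current_time_s())
E
```

```text
side {'mtx': [[479.4789, 0.0, 325.5419], [0.0, 479.4789, 208.1714], [0.0, 0.0, 1.0]], 'extrinsics': [[-0.9234, -0.3838, 0.0115, 0.4544], [0.2458, -0.5679, 0.7855, -0.2057], [-0.2949, 0.7281, 0.6187, -0.6734], [0.0, 0.0, 0.0, 1.0]]}
cell_orange []
stand_orange [([295.6, 217.4, 27.6, 37.0], 0.57)]
cell_grey [([233.4, 264.6, 14.5, 18.9], 0.52)]
bin [([366.8, 162.3, 89.9, 70.0], 0.87)]
top {'mtx': [[463.0183, 0.0, 317.3895], [0.0, 463.0183, 193.192], [0.0, 0.0, 1.0]], 'extrinsics': [[-0.0071, -1.0, 0.0037, -0.066], [0.9963, -0.0068, 0.0857, -0.5546], [-0.0857, 0.0043, 0.9963, -0.898], [0.0, 0.0, 0.0, 1.0]]}
cell_orange []
stand_orange []
cell_grey []
bin [([424.5, 211.8, 95.3, 86.5], 0.6)]
{'mtx': array([[309.70691629,   0.        , 316.2895175 ],
       [  0.        , 309.70691629, 197.0448245 ],
       [  0.        ,   0.        ,   1.        ]]), 'T_tool_cam': array([[ 4.91511427e-04,  9.55287083e-01,  2.95679467e-01,
         7.57970821e-02],
       [ 9.99999722e-01, -3.03548378e-04, -6.81601083e-04,
         2.14251444e-04],
       [-5.61371687e-04,  2.95679719e-01, -9.55286967e-01,
        -1.26107490e-01],
       [ 0.00000000e+00,  0.00000000e+00,  0.00000000e+00,
         1.00000000e+00]])} [-1.79993726e+02  3.06479623e-03  1.34607130e+01] 0.5
```

View pics/side0.png

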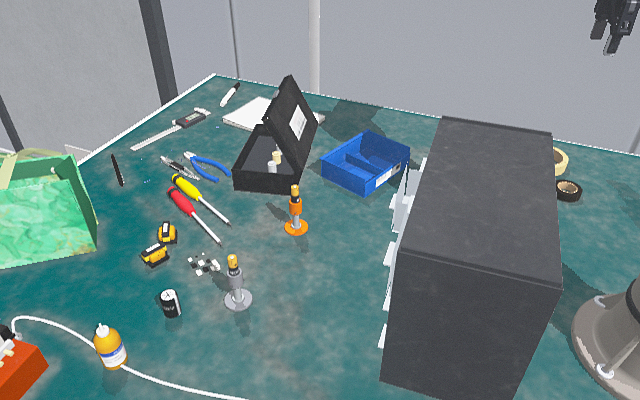

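View pics/top0.png

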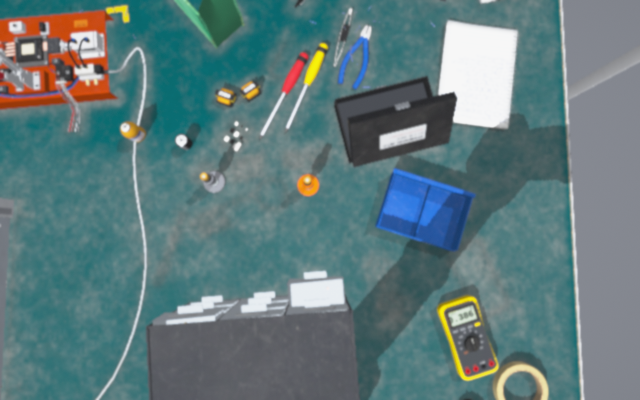

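The side view shows the orange stand with its foot at about (296,228) and the cell top at (295,187). The grey stand is at (237,300), the bin at (366,162), a tall black cabinet stands on the robot's side, and an open case is beside the stand. The top view shows the orange foot at (308,185), the grey foot at (214,182), and bin corners at about (393,169), (472,193), (458,251) and (377,230).

```bash
cat > h.py <<'E'
from station import robot, fingers, vision, workorder, recognise
import cv2, numpy as np
def ray(n,p):
    c=vision.calibration(n); K=c['mtx']; E=np.array(c['extrinsics'])
    u=cv2.undistortPoints(np.array([[p]],float),K,np.array(c['dist'],float) if 'dist' in c else None)[0,0]
    R,t=E[:3,:3],E[:3,3]; d=R.T@np.array([u[0],-u[1],-1]); return -R.T@t,d/np.linalg.norm(d)
def atz(n,p,z):
    o,d=ray(n,p); return o+d*(z-o[2])/d[2]
def tri(a,b):
    (o1,d1),(o2,d2)=ray("side",a),ray("top",b)
    s=np.linalg.lstsq(np.c_[d1,-d2],o2-o1,rcond=None)[0]
    p,q=o1+s[0]*d1,o2+s[1]*d2; return (p+q)/2,np.linalg.norm(p-q)
E
python3 - <<'E'
from h import *
np.set_printoptions(precision=4,suppress=True)
print(vision.calibration("top").keys())
print("foot",atz("side",(296.5,228),.006),atz("top",(308,185),.006), "celltop",tri((295,187),(308,181)))
print("grey",atz("side",(237.5,299),.006),atz("top",(214.5,182.5),.006))
b=[atz("top",p,.047)for p in [(393,169),(472,193),(458,251),(377,230)]]
print("bin",b,np.mean(b,0))
for p in [(369,131),(411,152)]: print(atz("side",p,.047))
for a,b in [((440,118),(350,308)),((400,258),(150,324))]: print("cab",tri(a,b))
for a,b in [((288,77),(455,95)),((317,124),(352,164)),((288,77),(428,80)),((317,124),(337,100))]: print("lid",tri(a,b))
E
```

```text
dict_keys(['mtx', 'extrinsics'])
foot [ 0.5678 -0.0447  0.006 ] [ 0.5725 -0.051   0.006 ] celltop (array([ 0.5714, -0.0522,  0.0915]), np.float64(0.0006887829787903612))
grey [0.5794 0.1427 0.006 ] [0.5789 0.139  0.006 ]
bin [array([ 0.5985, -0.2176,  0.047 ]), array([ 0.5505, -0.3703,  0.047 ]), array([ 0.4387, -0.3393,  0.047 ]), array([ 0.4801, -0.1842,  0.047 ])] [ 0.5169 -0.2779  0.047 ]
[ 0.54   -0.3668  0.047 ]
[ 0.4311 -0.3174  0.047 ]
cab (array([ 0.3604, -0.1171,  0.2363]), np.float64(0.0046475188815498876))
cab (array([0.3368, 0.1857, 0.2249]), np.float64(0.005348787961399656))
lid (array([ 0.7078, -0.3065,  0.1678]), np.float64(0.0023890541498462047))
lid (array([ 0.5782, -0.1316,  0.1738]), np.float64(0.02461312598972994))
lid (array([ 0.707 , -0.2615,  0.1901]), np.float64(0.04294110085185126))
lid (array([ 0.6281, -0.1185,  0.19  ]), np.float64(0.13235393276681498))
```

```bash
cat >> h.py <<'E'
from scipy.spatial.transform import Rotation as Ro
def wrist(name):
    p=np.array(robot.current_tool_pos()); R=Ro.from_euler('xyz',robot.current_eef_rot(),degrees=True).as_matrix()
    im=vision.grab_frame("wrist"); cv2.imwrite(f"pics/{name}.png",im[:,:,::-1]); return im,p,R
def wz(px,z,p,R):
    c=vision.calibration("wrist"); K=c['mtx']; T=c['T_tool_cam']
    v=np.array([px[0]-K[0,2],px[1]-K[1,2]]); r=np.linalg.norm(v); th=r/K[0,0]; v=v/max(r,1e-9)*np.sin(th)
    d=R@T[:3,:3]@np.array([v[0],-v[1],-np.cos(th)]); o=p+R@T[:3,3]; return o+d*(z-o[2])/d[2]
E
python3 - <<'E'
from h import *
np.set_printoptions(precision=4,suppress=True)
robot.move_to([0.45,-0.33,0.30],[180,0,40])
fingers.gripper_to(0.55,force=30)
im0,p0,R0=wrist("w0")
robot.line_to([0.571,-0.051,0.22],[180,0,40],velocity=.2)
print(robot.current_joint_positions(),robot.current_time_s(),robot.current_contact_force())
im,p,R=wrist("w1"); print(p,robot.current_eef_rot())
for l in ["cell_orange","stand_orange"]: 
    for d in recognise(l,"wrist")[:2]: print(l,d, wz(d['rect'][:2],.08,p,R))
E
```

```text
[ 19.4999  23.1191 -22.3501  84.8279   9.0085  73.8026 -53.8706] 4.175 [-1.0087 -0.0326 -0.6917]
[ 0.5709 -0.0525  0.2202] [179.9454   0.02    39.8673]
cell_orange {'rect': [314.1, 186.1, 16.4, 26.7], 'p': 0.8} [ 0.5726 -0.0494  0.08  ]
stand_orange {'rect': [315.5, 168.7, 41.7, 40.3], 'p': 0.59} [ 0.5855 -0.0402  0.08  ]
```

View pics/w1.png

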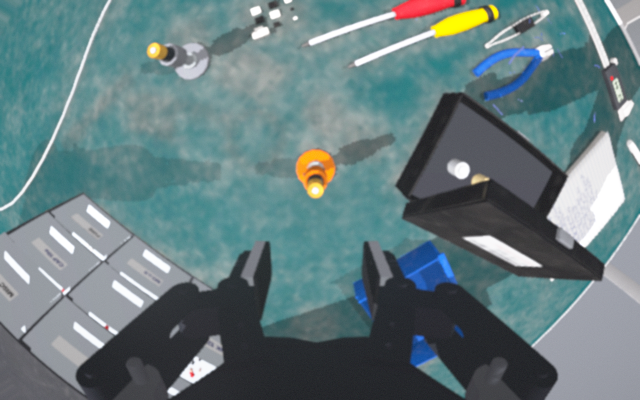

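View pics/w0.png

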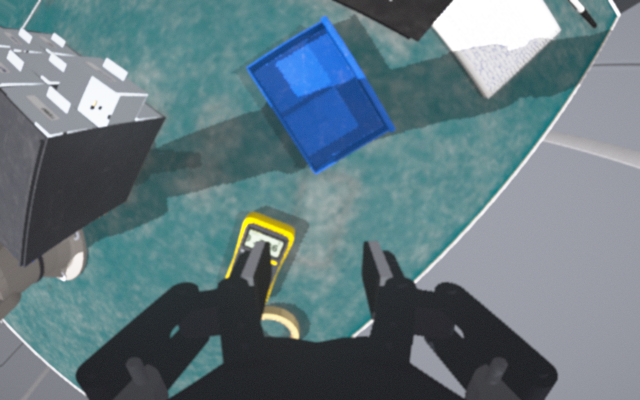

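w1 shows the gold end of the cell at (315,190) and the orange foot at about (316,168), between and ahead of the jaws. The grey stand and the lid are clear. In w0 the bin rim corners are at about (325,19), (249,70), (317,172) and (393,128), and the divider is visible.

```bash
python3 - <<'E'
from h import *
np.set_printoptions(precision=4,suppress=True)
im,p,R=wrist("w2")
hsv=cv2.cvtColor(im,cv2.COLOR_RGB2HSV)
m=((hsv[...,0]<22)&(hsv[...,1]>150)&(hsv[...,2]>120)).astype(np.uint8); m[:140]=0;m[210:]=0;m[:,:285]=0;m[:,350:]=0
ys,xs=np.nonzero(m); print(xs.min(),xs.max(),ys.min(),ys.max())
print(p,"top",wz((315,189.5),.095,p,R),"foot",wz((316,168),.006,p,R))
p0=np.array([.45,-.33,.3]);R0=Ro.from_euler('xyz',[180,0,40],degrees=True).as_matrix()
b=[wz(q,.047,p0,R0) for q in [(325,19),(249,70),(317,172),(393,128)]];print("bin",np.array(b),np.mean(b,0))
print([np.linalg.norm(b[i]-b[i-1]) for i in range(4)])
big=cv2.resize(im[140:230,260:380],None,fx=6,fy=6,interpolation=cv2.INTER_CUBIC); cv2.imwrite("pics/w2c.png",big[:,:,::-1])
E
```

```text
297 334 150 195
[ 0.5709 -0.0522  0.2203] top [ 0.574  -0.0489  0.095 ] foot [ 0.5745 -0.0497  0.006 ]
bin [[ 0.5968 -0.2211  0.047 ]
 [ 0.4896 -0.1907  0.047 ]
 [ 0.4441 -0.3369  0.047 ]
 [ 0.5484 -0.3725  0.047 ]] [ 0.5197 -0.2803  0.047 ]
[np.float64(0.15898768838402513), np.float64(0.11148644702083474), np.float64(0.15307059038427345), np.float64(0.11023445161302226)]
```

View pics/w2c.png

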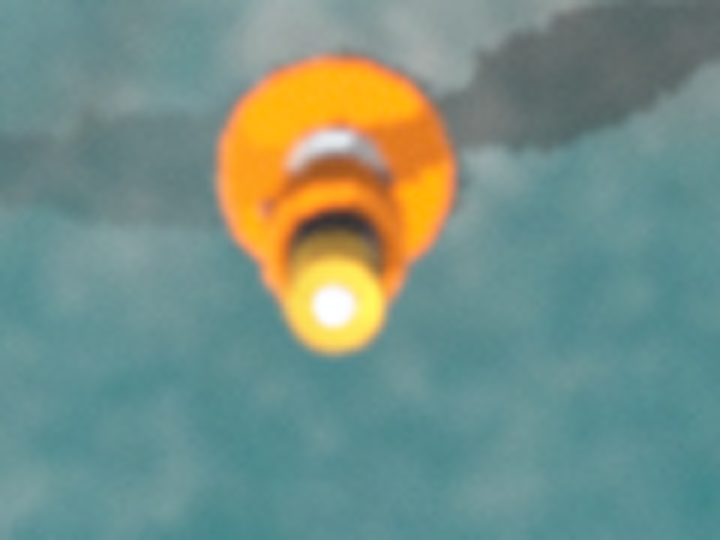

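The crop shows the cell top centred at full-image (315.7,190.8) and the foot at (316.2,169.4), so the cell is upright at about (0.573,-0.050). I'll descend to just above it and check the centring between the pads.

```bash
python3 - <<'E'
from h import *
np.set_printoptions(precision=4,suppress=True)
robot.line_to([0.573,-0.0490,0.125],[180,0,40],velocity=.08)
robot.pause(.2)
im,p,R=wrist("w3"); print(p,robot.current_eef_rot(),robot.current_contact_force(),robot.current_time_s())
for d in recognise("cell_orange","wrist")[:2]: print(d, wz(d['rect'][:2],.09,p,R))
cv2.imwrite("pics/w3c.png",cv2.resize(im[150:350,200:440],None,fx=3,fy=3)[:,:,::-1])
E
```

```text
[ 0.5733 -0.049   0.1255] [179.9712  -0.0258  39.9959] [ 1.5165 -0.2104  0.7806] 5.9667
{'rect': [316.0, 232.0, 26.6, 47.0], 'p': 0.7} [ 0.5772 -0.0461  0.09  ]
```

View pics/w3c.png

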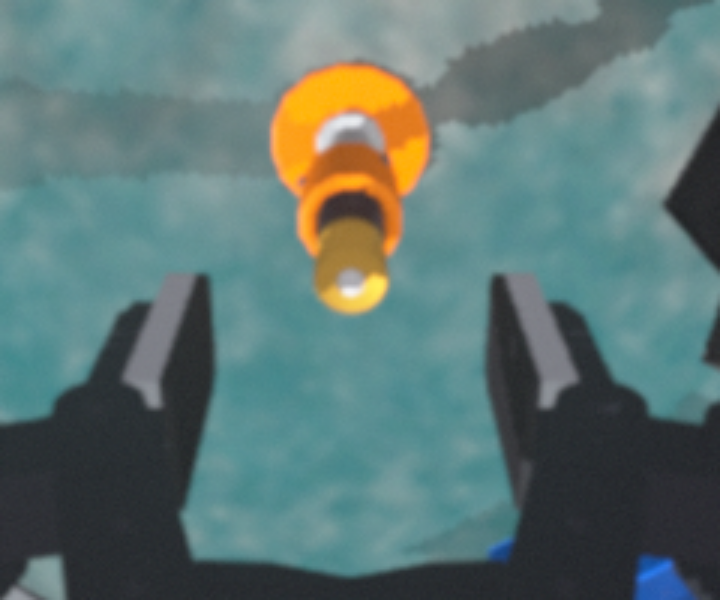

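The pad inner edges are at crop columns 211 and 489 (middle 350) and the cell is at 351, so the lateral fit is good. I'll descend, grip and draw it up.

```bash
python3 - <<'E'
from h import *
np.set_printoptions(precision=4,suppress=True)
p=np.array([.5733,-.0490,.1255]);R=Ro.from_euler('xyz',[180,0,40],degrees=True).as_matrix()
c=wz((316.8,243),.095,p,R); print("cell",c)
t=R[:,0]@(c-p); x,y=(p+R[:,0]*np.clip(t,-.005,.005))[:2]
s=robot.line_to([x,y,0.087],velocity=.06,f_stop=6); print(s,robot.current_tool_pos())
if not s:
    fingers.gripper_to(0.0,force=30)
    print(robot.current_finger_gap(),robot.current_gripper_force(),robot.current_contact_force())
    wrist("w4")
    robot.line_to([x,y,0.105],velocity=.03)
    vision.grab_frame("side"); im=vision.grab_frame("side")
    cv2.imwrite("pics/s1.png",cv2.resize(im[120:260,220:400],None,fx=4,fy=4)[:,:,::-1])
    print(robot.current_finger_gap(),robot.current_tool_pos(),robot.current_contact_force(),robot.current_time_s())
E
```

```text
cell [ 0.574  -0.0494  0.095 ]
False [ 0.5737 -0.0488  0.0871]
0.15055036232952326 29.234310686588287 [-0.2006  0.3362  1.5937]
0.1523937960881891 [ 0.5733 -0.0488  0.1048] [-0.9199  0.3222  0.9598] 8.0917
```

View pics/s1.png

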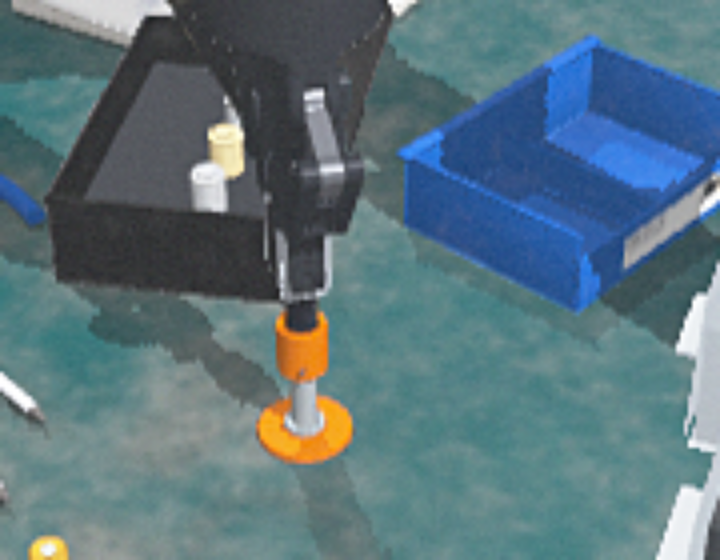

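The gripper holds the cell (gap about 13 mm). It has risen partly out of the sleeve, and the stand is upright in its place.

```bash
python3 - <<'E'
from h import *
np.set_printoptions(precision=4,suppress=True)
x,y=.5733,-.0490
robot.line_to([x,y,0.14],velocity=.05)
robot.line_to([x,y,0.25],velocity=.12)
robot.line_to([0.506,-0.316,0.25],[180,0,72.5],velocity=.15)
robot.pause(.3)
im,p,R=wrist("w5"); print(p,robot.current_eef_rot(),robot.current_finger_gap(),robot.current_time_s())
print([ (d['rect'],d['p']) for d in recognise("bin","wrist")[:1]])
E
```

```text
[ 0.5061 -0.3157  0.2501] [179.9969   0.0029  72.5204] 0.15431851710134378 12.3417
[([320.1, 138.1, 111.4, 151.2], 0.7)]
```

View pics/w5.png

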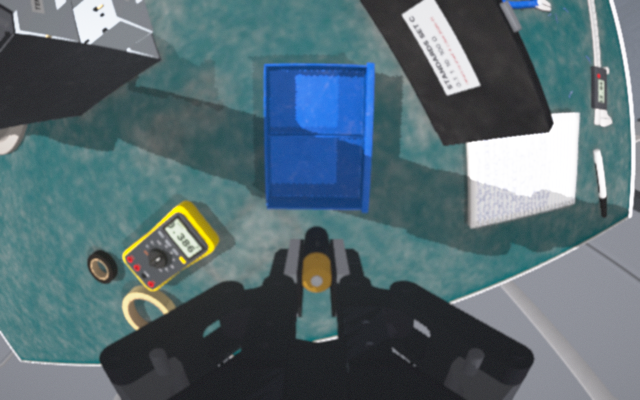

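The cell is held between the pads at (317,265), and the bin is square to the tool. The near compartment runs from the divider (row 134, columns 270–362) to the rim end wall (row 208, columns 267–368).

```bash
python3 - <<'E'
from h import *
np.set_printoptions(precision=4,suppress=True)
p=np.array([.5061,-.3157,.2501]);R=Ro.from_euler('xyz',[180,0,72.5],degrees=True).as_matrix()
a=[wz(q,z,p,R) for q,z in [((270,134),.027),((362,134),.027),((267,208),.047),((368,210),.047)]]
for q in a: print(q,"tool",R.T@(q-p))
c=np.mean(a,0)[:2]; print(c)
if np.linalg.norm(c-[.506,-.316])<.015:
    robot.line_to([*c,0.11],velocity=.12)
    print(robot.line_to([*c,0.056],velocity=.06,f_stop=8),robot.current_tool_pos())
    f0=robot.current_contact_force()
    print(robot.line_to([*c,0.040],velocity=.015,f_stop=3),robot.current_tool_pos(),f0,robot.current_contact_force(),robot.current_finger_gap(),robot.current_time_s())
    im=vision.grab_frame("side"); cv2.imwrite("pics/s2.png",cv2.resize(im[60:260,220:460],None,fx=3,fy=3)[:,:,::-1])
E
```

```text
[ 0.4692 -0.2601  0.027 ] tool [ 0.042  -0.052   0.2231]
[ 0.5686 -0.2914  0.027 ] tool [0.042  0.0523 0.2231]
[ 0.4413 -0.3369  0.047 ] tool [-0.0397 -0.0554  0.2031]
[ 0.5501 -0.3737  0.047 ] tool [-0.042   0.0594  0.2031]
[ 0.5073 -0.3155]
False [ 0.5078 -0.3156  0.0565]
True [ 0.5072 -0.3154  0.0447] [ 0.3035 -0.4499 -0.161 ] [-0.3572  0.514   3.8871] 0.15418157510218183 15.5
```

View pics/s2.png

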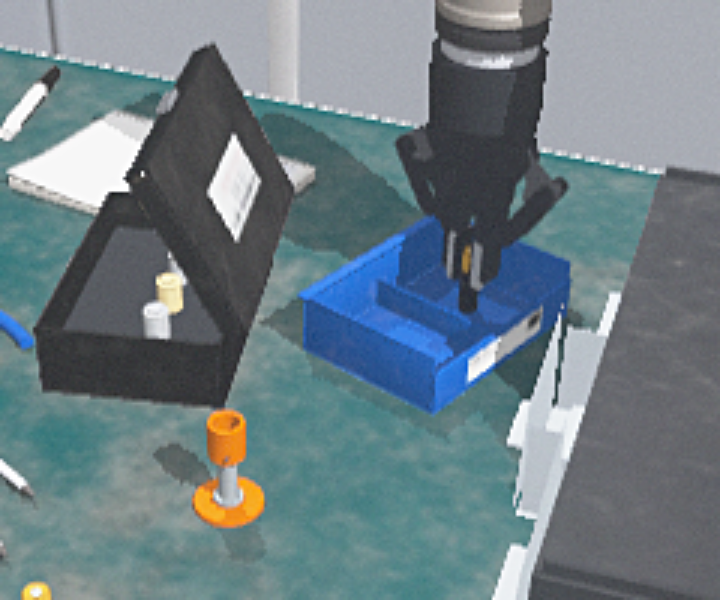

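Contact came at TCP z 0.0447 where 0.044 was expected, so the cell is on the compartment floor. The empty orange stand is upright at crop (228,460). I'll release and retreat.

```bash
python3 - <<'E'
from h import *
fingers.gripper_to(0.4); robot.pause(.3)
p=robot.current_tool_pos()
robot.line_to([p[0],p[1],0.12],velocity=.06)
robot.line_to([p[0],p[1],0.27],velocity=.15); robot.pause(.5)
im=vision.grab_frame("side"); cv2.imwrite("pics/s3.png",cv2.resize(im[60:330,180:460],None,fx=2,fy=2)[:,:,::-1])
print(robot.current_tool_pos(),robot.current_finger_gap(),robot.current_contact_force(),robot.current_time_s())
E
```

```text
[ 0.50631442 -0.3150324   0.26998105] 0.4016488212528517 [-0.54688004 -0.09885404  0.3157869 ] 19.3083
```

View pics/s3.png

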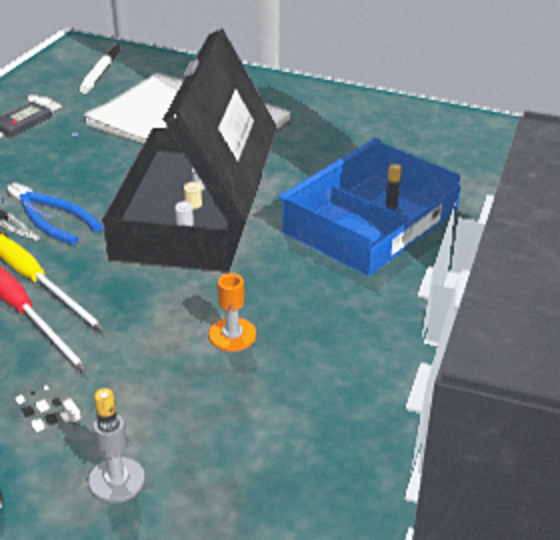

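The cell stands in the bin compartment at (394,187), the empty orange stand is upright at (232,310), and the grey stand and bin haven't moved.

```bash
python3 -c "
from station import workorder
print(workorder.close_job())"
```

```text
the job is handed in; nothing more can be done
None
```

The cell from the orange stand was lowered to the floor of a blue bin compartment and released there, where it stands upright; the orange stand is upright in its place, the grey cell and bin were left alone, and the job was handed in after about 19 s of robot time.

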